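# Set a bar against the flip stop of a marking jig

### The arm

A 6-joint arm with a two-finger parallel gripper is mounted at the origin on a cart in front of the work surface, level with it; the furniture and walls round the work are solid. World frame = base frame: x ahead of the robot, y to its left, z up, the work surface at z = 0. Lengths are in m, angles in rad, forces in N, time in s.
With the tool pointing down it reaches from about 0.35 to 0.85 m from the base axis. Payload 8.1 kg.
Tool frame: the origin (TCP) lies on the centre line of the jaws, within the pads' length; the fingertips stand 14 mm ahead of it and the grasp point (between the pads) lies 5 mm behind it; z points along the fingers, y is the direction in which the jaws open and shut (so a half turn about z gives the same grasp; the last joint's range is limited). The gripper opens to 93 mm and grips with 3 to 60 N. Pads are 15 mm wide; open, the fingers measure 128 mm over their backs; the gripper's body (75 mm by 188 mm) begins 65 mm behind the grasp point.
Start: joints at [1.177, 0.13, 1.488, -0, 1.523, -0.085], TCP at [0.182, 0.572, 0.233] pointing down, gripper open.
Joint ranges: [-2.96, 2.96], [-0.89, 2.26], [0.02, 2.5], [-1.34, 4.48], [0, 2.73], [-2.66, 2.66]. Speed limits (rad/s): [2.39, 2.39, 2.79, 3.14, 3.14, 3.14].

### API

Orientations are given as a rotation vector (axis times angle).
In Python, from plant import robot gives the robot as it stands.
- The arm moves only by the tool jog_arm, never from a script. Its argument "steps" is a list of rows, each a list of 7 numbers: the closure, from 0 (fully open) to 1 (shut), then the shift along the tool's x, y, z in m, then the turn, a rotation vector about the tool's x, y, z in rad. In form: [[jaw, tx, ty, tz, rx, ry, rz], ...]. A call has 1 to 5 rows; each row is the pose to reach, as a shift and turn from the pose measured when the call began, along the tool's axes at that moment; what a row does not reach only later rows make up. A row lasts 1/8 s, in which the tool goes at most 62.5 mm and 10.7 degrees, less where a joint would pass 70% of its speed; a pose out of reach is approached as far as the arm can. A call with a gripper value outside its range is refused whole. The fingers move at their own pace and stop on an object; "force" is the grip in N (left out, the last holds). Time passes only in rows, so rows that repeat a pose let the fingers close. It gives the time, the measured TCP pose, the force and the opening at its end, in the units of the state.
- robot.read_state(): the state, without advancing time (a new reading comes with each control period).
- robot.read_camera(name): name is "scene" or "top" or "wrist"; returns a dict with "image" (420x560x3 uint8, red, green, blue), "mtx" (3x3 intrinsics, pixels), "extrinsics" (4x4, takes a point from camera to world coordinates); the wrist camera has in their place "tool_from_camera" (4x4, takes a point from camera to tool coordinates, whose origin is the TCP and whose axes are the flange's). Camera axes: x right, y down, z forward; pixel columns grow to the right and rows downward; lengths in m; the calibration is good to about 2 mm. A picture is of the moment at which its call begins: read the wrist's pose just before it. There is no depth.
- robot.close_job(): hands the job in, once; it reports no verdict.
The state is a dict: "t": time; "q": joint angles; "dq": joint speeds; "joint_torque": joint torques, N m; "tool_pos": TCP position; "orientation": TCP orientation; "force": force on the tool from outside, world axes, zero at the start; "wrist_torque": the same for the moment, N m; "opening": finger opening in m.
Only numpy, scipy, OpenCV 4.12 (cv2) and the standard library are available. Lean on these libraries where they do the work, as an engineer would, in place of code of your own. Each camera call takes 0.05 s, during which the arm holds its last target.

### The job

Flip the yellow hinged stop flag of the marking jig fully down into the track, then push the aluminium bar along the track, flush against the fence, until it bears on the spring nose of the flag, and hold it there for about a second with a light push that puts about 6 newtons on the nose (never more than 13). Then ease off slowly, so that the bar stays touching the nose and flush with the fence, and leave the vials, the weight and the fuse tin alone.

Things in the scene. Friction and masses are not known exactly. Their poses are not given: they have to be found in the camera images.
- jig: fixed marking jig: dark steel bed 135 x 340 x 10 mm (spans x -60 to +75, y -170 to +170 mm), top 10 mm above the worktop; origin at worktop level. y runs along the track towards the stop, x points away from the robot to the fence. The track is the strip of bed in front of the fence, open at the front and at both ends.
- fence_mid (a point): middle of the aluminium fence's front face, at its foot on the bed (jig x = +30, y = 0, 10 mm above the worktop); axes as the jig's. The fence is 340 mm long, 12 mm thick and its top is 40 mm above the worktop
- hinge_pin (a point): centre of the flag's hinge pin, on a grey bracket behind the fence: jig x = +55, y = +120, 52 mm above the worktop; axes as the jig's. Bracket ears rise to 62 mm. The flag starts swung up 0.9 to 1.4 rad and stays where left (balanced, friction 0.07 Nm). Push its arm over from behind, along its arc, then down; pressing a raised flag straight down jams it
- flag: yellow flag (arm and plate); origin on the hinge pin; turns about y; axes as the jig's when fully down, on its own solid stop. In its axes the arm is 26 mm wide (y), x -70 to +10, z -1 to +9 mm; steel counterweight behind, to x +30, z +17. The plate hangs from the arm: x -69 to -29, y -6 to +6, down to z -39 mm. The nose (point nose_root) stands out of the plate
- nose_root (a point): where the round steel nose, 9 mm thick, leaves the plate towards the bar (-y): centre of the plate's face, 22 mm above the worktop when down, midway across a flush bar. The tip stands 17 to 37 mm out of the plate; how far differs from start to start and is not reported. Spring plunger: no preload, 2.5 N per mm, 7 mm travel, then solid
- bar: aluminium bar, 36 (x) x 90 (y) x 24 (z) mm, 0.2 to 0.33 kg, origin at the centre of its underside. Starts on the track at least 75 mm short of the nose, skewed up to 0.1 rad, 6 to 14 mm off the fence; flush, its origin is at jig x = +12 mm. Sliding it takes about 1 to 4 N (felt before the nose is met), so the push on it exceeds the force on the nose by that much
- vial_c: sample vial with red cap, 30 x 30 x 50 mm, behind the fence; bystander, origin under its centre
- weight_50g: small steel calibration weight, 21 x 21 x 22 mm, behind the fence; bystander, origin under its centre
- fuse_tin: small tin with green lid, 40 x 56 x 22 mm, to the right of the jig; bystander, origin under its centre
- vial_a: sample vial with black cap, 30 x 30 x 50 mm, to the left of the jig; bystander, origin under its centre
There are look-alikes about, which are no part of the job. Leave any red look-alike of the bar alone.

How it is judged:
By the outcome, as a careful person would: the job done as asked, in the order asked, and still so for the second after the job is handed in, with the robot touching nothing.
It also fails if it takes over 70 s, if anything falls off the work surface, if the arm or the gripper's body presses on something with over 40 N, if the wrist force passes 120 N, or if a joint passes its speed limit or range.

## Working session

There is one attempt and no reset: what is moved stays moved. The work goes in short steps, Python scripts to look and compute and a tool call to move; the robot and the scene stay as the last step left them, time stands still between calls to the robot, and variables do not carry over. Pictures are saved under pics/ and viewed, and the job is handed in when it is done.

Besides the shell and the picture viewer there is one more tool, called after "Request:" in YAML: its name, and indented under it one key for each argument. jog_arm: Moves the arm, as the interface text tells. Its arguments: {"type":"object","properties":{"steps":{"type":"array"},"force":{"type":"number"}},"required":["steps"]}

```bash
ls; mkdir -p pics; python3 - <<'E'
from plant import robot
import cv2
s=robot.read_state()
print({k:(v if isinstance(v,float) else [round(float(x),4) for x in v] if hasattr(v,'__len__') else v) for k,v in s.items()})
for n in ("scene","top","wrist"):
    d=robot.read_camera(n)
    cv2.imwrite(f"pics/{n}0.png",cv2.cvtColor(d["image"],cv2.COLOR_RGB2BGR))
    print(n,d["mtx"].tolist(),(d.get("extrinsics") if "extrinsics" in d else d["tool_from_camera"]))
E
```

```text
pics
{'t': 0.0, 'q': [1.1766, 0.1312, 1.4893, -0.0, 1.523, -0.0854], 'dq': [-0.0003, -0.001, 0.0014, 0.002, -0.002, 0.0007], 'joint_torque': [0.0011, -55.9851, -49.1763, 0.0767, 0.0355, -0.0002], 'tool_pos': [0.1821, 0.5711, 0.2316], 'orientation': [-0.4831, -3.1038, 0.0027], 'force': [-0.4313, -0.2693, -0.2699], 'wrist_torque': [-0.0326, 0.0202, 0.0799], 'opening': 0.09244961560808017}
scene [[526.3442295735337, 0.0, 293.53303005484054], [0.0, 526.3442295735337, 214.47905232762054], [0.0, 0.0, 1.0]] [[ 0.78847458 -0.47868136  0.38622791 -0.05881723]
 [-0.61480887 -0.59517608  0.51747028 -0.82017313]
 [-0.01782977 -0.6454685  -0.76357875  1.27230054]
 [ 0.          0.          0.          1.        ]]
top [[458.70654995912116, 0.0, 276.21422413355856], [0.0, 458.70654995912116, 210.09909290336427], [0.0, 0.0, 1.0]] [[-0.02222104 -0.99630461  0.08296595  0.44665582]
 [-0.99974783  0.0218752  -0.00507524 -0.02721079]
 [ 0.00324159 -0.08305781 -0.99653946  1.163787  ]
 [ 0.          0.          0.          1.        ]]
wrist [[343.3611026208158, 0.0, 279.56836519220576], [0.0, 343.3611026208158, 213.7418714956093], [0.0, 0.0, 1.0]] [[-2.07445314e-04 -9.66850753e-01 -2.55342081e-01  7.06705361e-02]
 [ 9.99999525e-01  4.26997758e-05 -9.74103150e-04  5.15234150e-04]
 [ 9.52715414e-04 -2.55342162e-01  9.66850285e-01 -1.51763119e-01]
 [ 0.00000000e+00  0.00000000e+00  0.00000000e+00  1.00000000e+00]]
```

View pics/scene0.png

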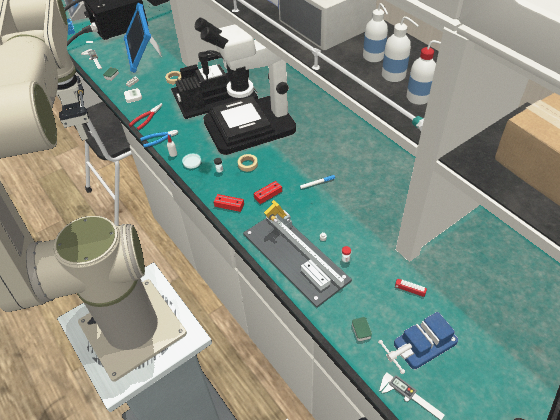

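View pics/top0.png

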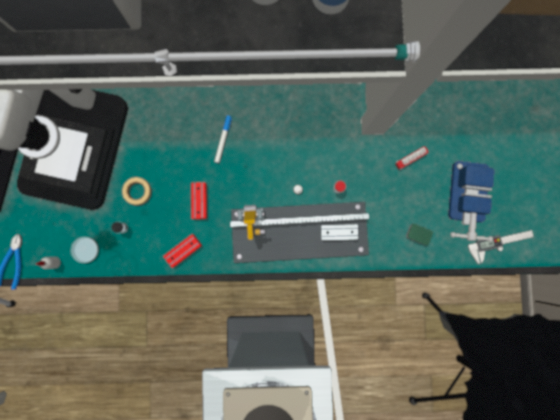

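View pics/wrist0.png

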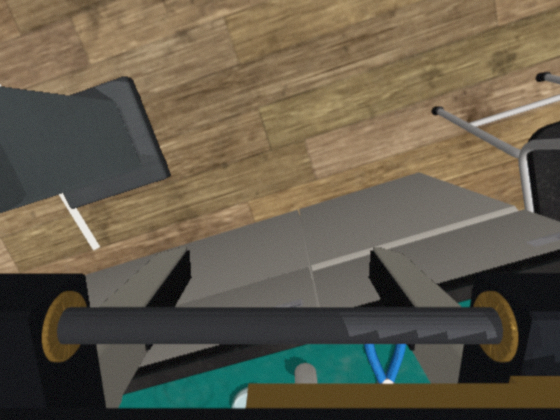

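```bash
cat > h.py <<'E'
import numpy as np,cv2
from plant import robot
from scipy.spatial.transform import Rotation as R
def ray(d,u,v):
    K=d["mtx"];E=d["extrinsics"]
    r=E[:3,:3]@np.linalg.inv(K)@np.array([u,v,1.]);return E[:3,3],r
def onz(d,u,v,z):
    o,r=ray(d,u,v);return o+r*(z-o[2])/r[2]
def proj(d,p):
    E=d["extrinsics"];c=E[:3,:3].T@(np.asarray(p)-E[:3,3]);c=d["mtx"]@c;return c[:2]/c[2]
def wrist():
    s=robot.read_state();d=robot.read_camera("wrist")
    T=np.eye(4);T[:3,:3]=R.from_rotvec(s["orientation"]).as_matrix();T[:3,3]=s["tool_pos"]
    d["extrinsics"]=T@d["tool_from_camera"];return s,d
def save(img,n,crop=None,f=1):
    if crop: img=img[crop[1]:crop[3],crop[0]:crop[2]]
    cv2.imwrite("pics/"+n,cv2.resize(cv2.cvtColor(img,cv2.COLOR_RGB2BGR),None,fx=f,fy=f,interpolation=cv2.INTER_CUBIC))
E
python3 - <<'E'
from h import *
t=robot.read_camera("top");s=robot.read_camera("scene")
save(t["image"],"t1.png",(220,170,380,280),5)
save(s["image"],"s1.png",(230,190,370,310),5)
g=t["image"].astype(int)
# dark bed mask
m=((g.max(2)<95)&(g.max(2)-g.min(2)<25)).astype(np.uint8)
m[:195]=0;m[266:]=0;m[:,:225]=0;m[:,375:]=0
m=cv2.morphologyEx(m,cv2.MORPH_CLOSE,np.ones((7,7)))
cs,_=cv2.findContours(m,0,2);c=max(cs,key=cv2.contourArea);print(cv2.boxPoints(cv2.minAreaRect(c)),cv2.contourArea(c))
E
```

```text
[[241.02011 226.55057]
 [365.96375 219.3699 ]
 [367.98837 254.59836]
 [243.04474 261.77902]] 3717.0
```

View pics/t1.png

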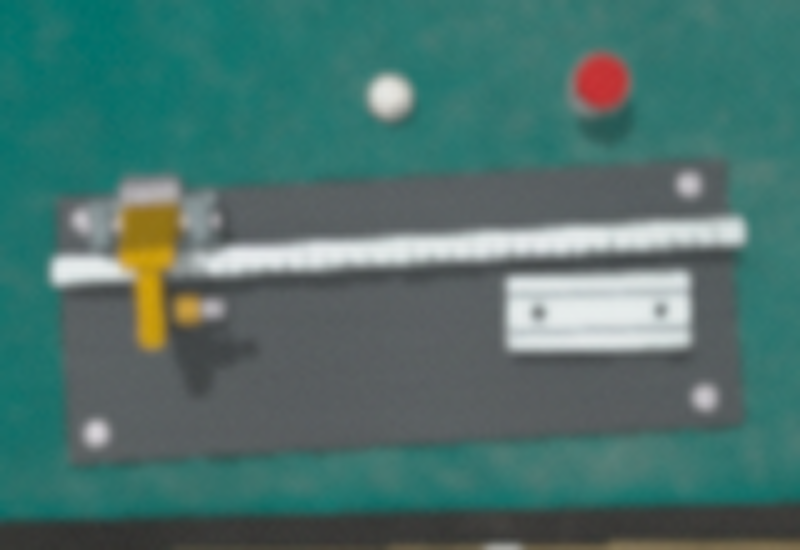

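View pics/s1.png

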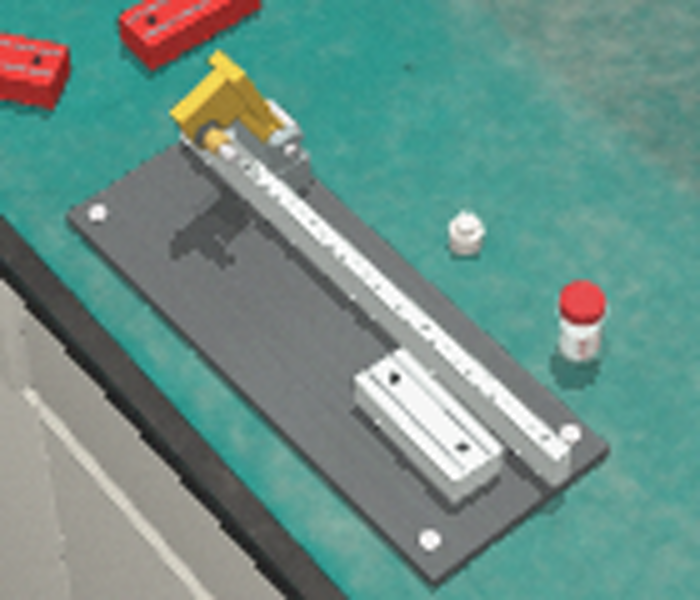

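```bash
cat >> h.py <<'E'
def fit(P,Q): # 2D rigid P(jig)->Q(world)
    P=np.array(P);Q=np.array(Q);p=P.mean(0);q=Q.mean(0)
    H=(P-p).T@(Q-q);a=np.arctan2(H[0,1]-H[1,0],H[0,0]+H[1,1])
    c,s=np.cos(a),np.sin(a);Rm=np.array([[c,-s],[s,c]]);return a,q-Rm@p,Rm
E
python3 - <<'E'
from h import *
t=robot.read_camera("top");s=robot.read_camera("scene")
cv=lambda u,v,o,f=5:((u+.5)/f-.5+o[0],(v+.5)/f-.5+o[1])
J=[(.075,.170),(-.06,.170),(-.06,-.170),(.075,-.170)]
for d,o,pts in ((t,(220,170),[(57,198),(70,464),(745,422),(726,160)]),(s,(230,190),[None,(68,215),(435,585),(608,450)])):
    W=[];JJ=[]
    for p,j in zip(pts,J):
        if p: W.append(onz(d,*cv(*p,o),.01 if d is t else .008)[:2]);JJ.append(j)
    a,tr,Rm=fit(JJ,W);print("yaw",a,"jig",tr,"res mm",np.round(1e3*((Rm@np.array(JJ).T).T+tr-np.array(W)),1).tolist())
    jig=lambda w:Rm.T@(w[:2]-tr)
    if d is t:
        # fence top ends
        for p in [(50,258),(52,286),(745,217),(747,246)]: print("fence top",jig(onz(d,*cv(*p,o),.04))*1e3)
        for p in [(505,277),(507,352),(693,346),(690,271)]: print("bar top",jig(onz(d,*cv(*p,o),.034))*1e3)
        print("vial cap",jig(onz(d,*cv(602,82,o),.05))*1e3,"wt",jig(onz(d,*cv(390,97,o),.022))*1e3)
        for p in [(137,350),(166,350),(225,308),(121,205),(180,205),(122,268),(180,268)]:
            print("flag ray jig at z .052,.10,.13", [ (jig(onz(d,*cv(*p,o),z))*1e3).round(1).tolist() for z in (.052,.1,.13)])
    else:
        for p in [(356,380),(400,350),(502,447),(458,482)]: print("bar top",jig(onz(d,*cv(*p,o),.034))*1e3)
E
```

```text
yaw 0.036860078249827226 jig [ 0.4795138  -0.09087775] res mm [[0.7, 0.8], [-0.6, 0.5], [-1.5, -0.9], [1.4, -0.4]]
fence top [ 42.24267561 171.41208484]
fence top [ 28.4613324  171.12966985]
fence top [  42.29935777 -170.6698312 ]
fence top [  27.99304362 -170.56882834]
bar top [ 20.05793596 -51.4552206 ]
bar top [-16.83044703 -49.96154324]
bar top [ -19.29095678 -141.54649214]
bar top [  17.63754443 -142.7969699 ]
vial cap [ 111.89083622 -103.64882024] wt [114.14048099  -1.1531528 ]
flag ray jig at z .052,.10,.13 [[-5.5, 130.5], [-6.6, 127.7], [-7.3, 125.9]]
flag ray jig at z .052,.10,.13 [[-6.4, 116.5], [-7.4, 114.3], [-8.0, 112.9]]
flag ray jig at z .052,.10,.13 [[12.2, 86.9], [10.4, 85.9], [9.2, 85.3]]
flag ray jig at z .052,.10,.13 [[65.2, 134.5], [61.1, 131.5], [58.5, 129.6]]
flag ray jig at z .052,.10,.13 [[63.5, 105.9], [59.5, 104.1], [56.9, 103.0]]
flag ray jig at z .052,.10,.13 [[34.6, 135.7], [31.7, 132.6], [30.0, 130.7]]
flag ray jig at z .052,.10,.13 [[32.9, 107.6], [30.2, 105.7], [28.5, 104.6]]
yaw 0.031779128877459914 jig [ 0.48054062 -0.09107802] res mm [[-0.6, 1.0], [-0.9, 0.5], [1.5, -1.5]]
bar top [-15.73060109 -52.66244303]
bar top [ 16.96207998 -53.15836914]
bar top [  16.96854924 -139.97855386]
bar top [ -16.94444633 -141.20112022]
```

```bash
cat >> h.py <<'E'
YAW=0.0348;JT=np.array([0.4800,-0.0910])
JR=np.array([[np.cos(YAW),-np.sin(YAW)],[np.sin(YAW),np.cos(YAW)]])
def tool():
    s=robot.read_state();return s,R.from_rotvec(s["orientation"]).as_matrix(),np.array(s["tool_pos"])
def jigpos(p): return np.r_[JR.T@(np.array(p[:2])-JT),p[2]]*1e3
def go(x,y,z,ang): # TCP target in jig mm; ang= tool y angle in jig frame
    s,M,p=tool();w=np.r_[JR@np.array([x,y])/1e3+JT,z/1e3];a=ang+YAW
    yv=np.array([np.cos(a),np.sin(a),0]);zv=np.array([0,0,-1.]);xv=np.cross(yv,zv);T=np.c_[xv,yv,zv]
    print("t",round(s["t"],2),"jig",jigpos(p).round(1),"f",np.round(s["force"],2),"open",round(s["opening"],4))
    print("shift",(M.T@(w-p)).round(4),"turn",R.from_matrix(M.T@T).as_rotvec().round(4))
E
python3 -c "
from h import *
go(62,120,200,np.pi/2)"
```

```text
t 0.35 jig [-274.5  672.5  232.4] f [-0.14 -0.09  0.48] open 0.0927
shift [-0.5029 -0.4068  0.0325] turn [-4.000e-04 -1.000e-04 -3.436e-01]
```

Request:
jog_arm:
  steps:
    - [1, -0.05, -0.04, 0, 0, 0, -0.1]
    - [1, -0.1, -0.08, 0, 0, 0, -0.2]
    - [1, -0.15, -0.12, 0, 0, 0, -0.3]
    - [1, -0.2, -0.16, 0, 0, 0, -0.344]
    - [1, -0.24, -0.2, 0, 0, 0, -0.344]
  force: 20

```text
t: 0.98
tool_pos: [0.3509, 0.3065, 0.2327]
orientation: [-0.057, 3.14, -0.0]
force: [0.7, -0.7, 0.5]
opening: 0.0474
```

```bash
python3 -c "
from h import *
go(62,120,200,np.pi/2)"
```

```text
t 0.97 jig [-115.2  401.8  232.7] f [ 0.72 -0.71  0.52] open 0.0474
shift [-0.1768 -0.282   0.0328] turn [-0.0001  0.0006  0.0012]
```

Request:
jog_arm:
  steps:
    - [1, -0.033, -0.052, 0.005, 0, 0, 0.001]
    - [1, -0.066, -0.104, 0.01, 0, 0, 0.001]
    - [1, -0.1, -0.16, 0.02, 0, 0, 0.001]
    - [1, -0.135, -0.215, 0.026, 0, 0, 0.001]
    - [1, -0.165, -0.265, 0.03, 0, 0, 0.001]

```text
t: 1.6
tool_pos: [0.5246, 0.0484, 0.203]
orientation: [-0.055, 3.14, 0.0]
force: [0.2, 0.3, -0.3]
opening: 0.0012
```

```bash
python3 -c "
from h import *
go(62,120,160,np.pi/2)
s,d=wrist();save(d['image'],'w1.png');d=robot.read_camera('top');save(d['image'],'t2.png',(200,150,400,290),4)"
```

```text
t 1.6 jig [ 49.4 137.7 203. ] f [ 0.2   0.33 -0.28] open 0.0012
shift [-0.0125 -0.0178  0.043 ] turn [0.0002 0.0012 0.0001]
```

View pics/w1.png

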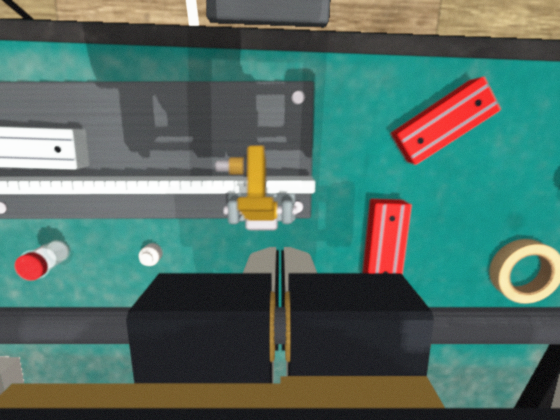

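```bash
python3 - <<'E'
import cv2
i=cv2.imread('pics/w1.png')[70:270,200:340];cv2.imwrite('pics/w1z.png',cv2.resize(i,None,fx=3,fy=3,interpolation=cv2.INTER_CUBIC))
E
```

```text
(no output)
```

View pics/w1z.png

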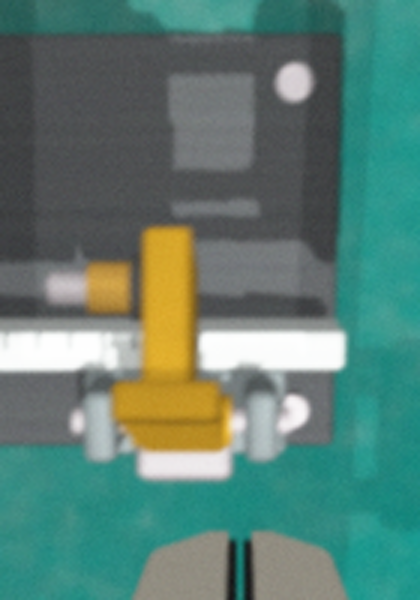

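```bash
python3 - <<'E'
from h import *
s,d=wrist()
cv=lambda u,v:((u+.5)/3-.5+200,(v+.5)/3-.5+70)
for n,p,zs in [("fence end front",(345,331),[.04]),("fence end back",(345,369),[.04]),("fence front left",(0,331),[.04]),("bed corner F",(342,36),[.01]),("bed corner B",(331,443),[.01]),("plate tipL",(143,228),[.09,.1,.11]),("plate tipR",(193,228),[.09,.1,.11]),("nose tip",(47,287),[.08,.09]),("arm end L",(118,385),[.117]),("arm end R",(217,385),[.117]),("arm top back",(115,418),[.12]),("earL",(100,390),[.062]),("earR",(262,390),[.062])]:
    print(n,[jigpos(onz(d,*cv(*p),z))[:2].round(1).tolist() for z in zs])
print(robot.read_state()["t"])
E
```

```text
fence end front [[30.6, 166.8]]
fence end back [[42.5, 167.1]]
fence front left [[30.1, 60.8]]
bed corner F [[-57.8, 166.9]]
bed corner B [[74.5, 165.8]]
plate tipL [[-3.9, 110.4], [-4.6, 111.4], [-5.2, 112.3]]
plate tipR [[-3.9, 123.0], [-4.5, 123.5], [-5.1, 124.0]]
nose tip [[11.9, 83.5], [10.8, 85.4]]
arm end L [[30.6, 106.1]]
arm end R [[30.8, 129.3]]
arm top back [[37.9, 105.4]]
earL [[43.9, 93.9]]
earR [[44.2, 140.9]]
1.75
```

Request:
jog_arm:
  steps:
    - [1, -0.013, -0.018, 0.02, 0, 0, 0]
    - [1, -0.013, -0.018, 0.06, 0, 0, 0]
    - [1, -0.013, -0.018, 0.084, 0, 0, 0]
    - [1, -0.013, -0.018, 0.084, 0, 0, 0]

```text
t: 2.25
tool_pos: [0.5357, 0.0312, 0.1163]
orientation: [0.05, -3.136, -0.0]
force: [0.1, -0.3, -0.3]
opening: 0.0006
```

```bash
python3 -c "
from h import *
go(50,120,119,np.pi/2)
for th in (1.3,1.2,1.1,1.0,.85,.7,.55,.4,.25,.1,0):
    c,s=np.cos(th),np.sin(th); x=55-56*c+9*s;z=52+56*s+9*c
    print(th,'tcp x',round(x+7.5,1),'z',round(z+14,1))
"
```

```text
t 2.25 jig [ 59.9 120.2 116.3] f [ 0.1  -0.26 -0.3 ] open 0.0006
shift [ 0.0099 -0.0003 -0.0026] turn [ 0.0004 -0.0049 -0.0032]
1.3 tcp x 56.2 z 122.4
1.2 tcp x 50.6 z 121.5
1.1 tcp x 45.1 z 120.0
1.0 tcp x 39.8 z 118.0
0.85 tcp x 32.3 z 114.0
0.7 tcp x 25.5 z 109.0
0.55 tcp x 19.5 z 102.9
0.4 tcp x 14.4 z 96.1
0.25 tcp x 10.5 z 88.6
0.1 tcp x 7.7 z 80.5
0 tcp x 6.5 z 75.0
```

Request:
jog_arm:
  steps:
    - [1, 0.01, 0, 0, 0, 0, 0]
    - [1, 0.02, 0, 0, 0, 0, 0]
    - [1, 0.026, 0, 0.002, 0, 0, 0]
    - [1, 0.032, 0, 0.006, 0, 0, 0]
    - [1, 0.038, 0, 0.011, 0, 0, 0]

```text
t: 2.88
tool_pos: [0.4974, 0.03, 0.1057]
orientation: [0.049, -3.137, -0.001]
force: [0.3, 0.1, 1.1]
opening: 0.0002
```

```bash
python3 -c "
from h import *
go(10.5,120,90,np.pi/2)
s,d=wrist();save(d['image'],'w2.png')"
```

```text
t 2.88 jig [ 21.6 120.4 105.7] f [0.33 0.11 1.08] open 0.0002
shift [ 0.0111 -0.0004  0.0157] turn [ 0.0005 -0.0043 -0.0033]
```

View pics/w2.png

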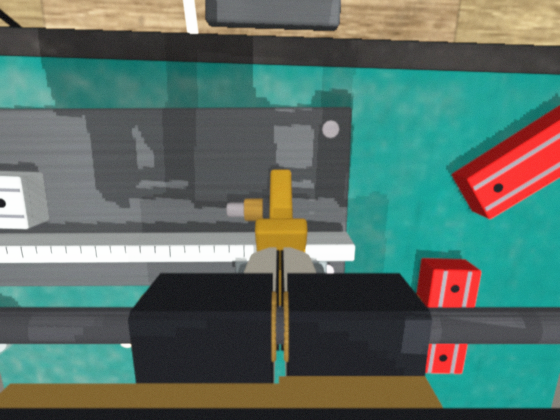

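Request:
jog_arm:
  steps:
    - [1, 0.003, 0, 0.004, 0, 0, 0]
    - [1, 0.008, 0, 0.01, 0, 0, 0]
    - [1, 0.011, 0, 0.016, 0, 0, 0]
    - [1, 0.0135, 0, 0.021, 0, 0, 0]
    - [1, 0.0145, 0, 0.025, 0, 0, 0]

```text
t: 3.55
tool_pos: [0.4812, 0.0295, 0.079]
orientation: [0.049, -3.134, -0.001]
force: [-0.3, -1.1, 1.3]
opening: 0.0004
```

Request:
jog_arm:
  steps:
    - [1, 0.0005, 0, 0.002, 0, 0, 0]
    - [1, 0.0005, 0, 0.004, 0, 0, 0]
    - [1, 0.0005, 0, 0.004, 0, 0, 0]

```text
t: 3.92
tool_pos: [0.4803, 0.0295, 0.0752]
orientation: [0.05, -3.133, -0.0]
force: [-3.0, -0.2, 4.8]
opening: 0.0005
```

```bash
python3 -c "
from h import *
go(7,120,75,np.pi/2)"
```

```text
t 3.92 jig [  4.5 120.4  75.2] f [-3.05 -0.16  4.81] open 0.0005
shift [-0.0025 -0.0004  0.0002] turn [ 0.0004 -0.0082 -0.0031]
```

Request:
jog_arm:
  steps:
    - [1, -0.001, 0, 0.001, 0, 0, 0]
    - [1, -0.001, 0, 0.001, 0, 0, 0]

```text
t: 4.18
tool_pos: [0.4804, 0.0295, 0.0751]
orientation: [0.05, -3.131, -0.0]
force: [-10.6, -0.1, 15.8]
opening: 0.0005
```

Request:
jog_arm:
  steps:
    - [1, 0, 0, -0.02, 0, 0, 0]
    - [1, 0, 0, -0.05, 0, 0, 0]
    - [0.55, 0.01, -0.05, -0.06, 0, 0, 0]
    - [0.55, 0.02, -0.1, -0.065, 0, 0, 0]
    - [0.55, 0.04, -0.16, -0.07, 0, 0, 0]

```text
t: 4.8
tool_pos: [0.4464, -0.1318, 0.1457]
orientation: [0.052, -3.131, -0.0]
force: [0.9, 1.0, -0.4]
opening: 0.0259
```

```bash
python3 -c "
from h import *
go(-45,-98,100,np.pi/2)
s,d=wrist();save(d['image'],'w3.png');d=robot.read_camera('scene');save(d['image'],'s3.png',(230,190,370,310),5);print(s['tool_pos'])
go(-45,-98,100,np.pi/2)
"
```

```text
t 4.8 jig [-35.  -39.6 145.7] f [ 0.91  0.96 -0.42] open 0.0259
shift [ 0.0095 -0.0584  0.0458] turn [ 0.0002 -0.0101 -0.0013]
[ 0.44639319 -0.13183357  0.14574831]
t 4.9 jig [-36.2 -43.6 146. ] f [ 0.04  0.35 -0.69] open 0.0336
shift [ 0.0078 -0.0544  0.0462] turn [-0.0019 -0.0106 -0.0086]
```

View pics/w3.png

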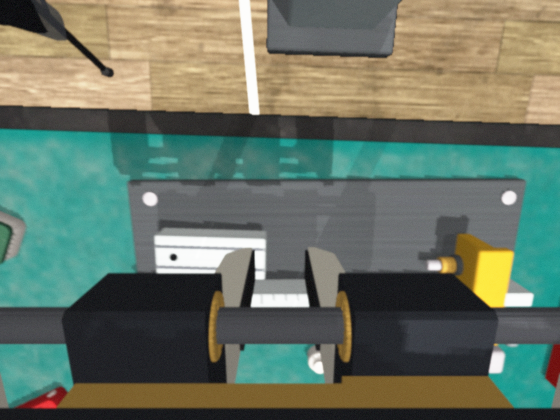

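View pics/s3.png

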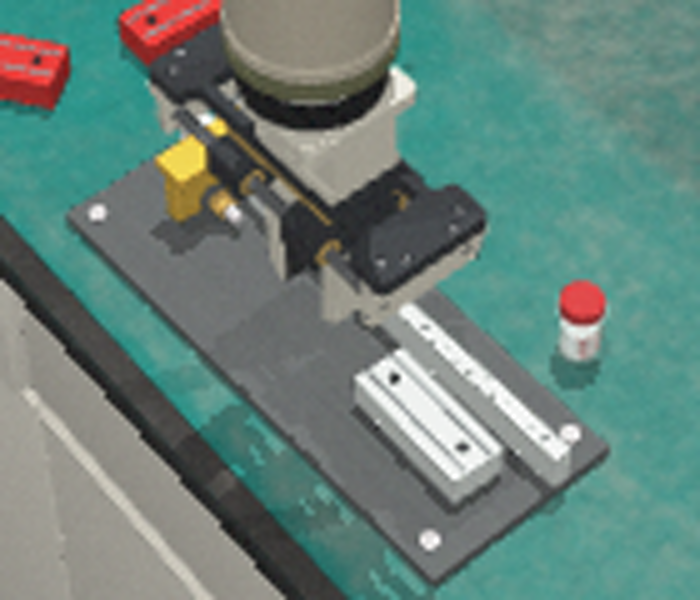

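Request:
jog_arm:
  steps:
    - [0.55, 0.008, -0.054, 0.01, 0, -0.01, -0.008]
    - [0.55, 0.012, -0.054, 0.02, 0, -0.01, -0.008]
    - [0.55, 0.012, -0.054, 0.02, 0, -0.01, -0.008]

```text
t: 5.28
tool_pos: [0.4335, -0.189, 0.1248]
orientation: [0.052, -3.138, -0.0]
force: [-0.6, 0.1, -0.3]
opening: 0.042
```

```bash
python3 -c "
from h import *
go(-45,-98,30,np.pi/2)
s,d=wrist();save(d['image'],'w4.png')
import pickle;pickle.dump(d,open('d4.pkl','wb'))
go(-45,-98,30,np.pi/2)
"
```

```text
t 5.28 jig [-49.9 -96.3 124.8] f [-0.55  0.08 -0.28] open 0.042
shift [-0.0052 -0.0017  0.0948] turn [ 0.0002 -0.0031 -0.0015]
t 5.33 jig [-49.2 -96.1 125.5] f [ 0.38 -0.88  0.76] open 0.0416
shift [-0.0044 -0.0019  0.0955] turn [-0.0004 -0.002  -0.0003]
```

View pics/w4.png

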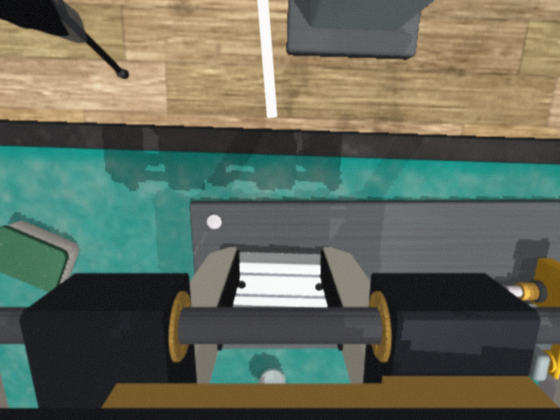

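```bash
python3 -c "
from h import *
import pickle;d=pickle.load(open('d4.pkl','rb'))
for p,z in [((245,262),.034),((318,262),.034),((245,252),.01),((318,252),.01),((191,201),.01)]: print(p,jigpos(onz(d,*p,z)))
i=cv2.imread('pics/w4.png')[190:350,180:360];cv2.imwrite('pics/w4z.png',cv2.resize(i,None,fx=4,fy=4,interpolation=cv2.INTER_CUBIC))
"
```

```text
(245, 262) [ -18.90896037 -122.26511143   34.        ]
(318, 262) [-18.82158311 -66.89627325  34.        ]
(245, 252) [ -17.79230718 -124.64313497   10.        ]
(318, 252) [-17.69626174 -64.27654697  10.        ]
(191, 201) [ -61.02767488 -166.42223519   10.        ]
```

View pics/w4z.png

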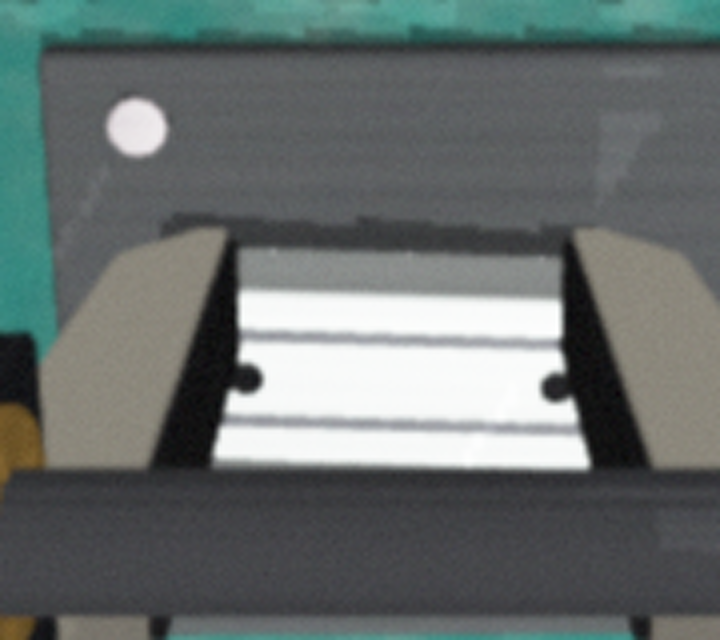

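Request:
jog_arm:
  steps:
    - [0.55, 0, -0.002, 0.04, 0, 0, 0]
    - [0.55, 0, -0.002, 0.08, 0, 0, 0]
    - [0.55, 0, -0.002, 0.095, 0, 0, 0]
    - [0.55, 0, -0.002, 0.095, 0, 0, 0]

```text
t: 5.82
tool_pos: [0.4338, -0.1897, 0.0301]
orientation: [0.056, -3.137, -0.001]
force: [0.2, -0.4, 0.2]
opening: 0.0415
```

Request:
jog_arm:
  steps:
    - [0.55, -0.008, 0, 0, 0, 0, 0]
    - [0.55, -0.014, 0, 0, 0, 0, 0]
    - [0.55, -0.017, 0, 0, 0, 0, 0]
    - [0.55, -0.02, 0, 0, 0, 0, 0]

```text
t: 6.32
tool_pos: [0.4543, -0.1891, 0.0304]
orientation: [0.056, -3.138, -0.001]
force: [-0.6, 0.1, 1.1]
opening: 0.0417
```

```bash
python3 -c "
from h import *
go(-13.5,-98,30,np.pi/2)"
```

```text
t 6.33 jig [-29.1 -97.1  30.4] f [-0.64  0.13  1.13] open 0.0417
shift [-0.0156 -0.0009  0.0004] turn [ 0.0004 -0.0031  0.001 ]
```

Request:
jog_arm:
  steps:
    - [0.55, -0.003, 0, 0, 0, 0, 0]
    - [0.55, -0.006, 0, 0, 0, 0, 0]
    - [0.55, -0.009, 0, 0, 0, 0, 0]

```text
t: 6.7
tool_pos: [0.4631, -0.1887, 0.0303]
orientation: [0.056, -3.137, -0.001]
force: [-1.6, 0.4, 1.5]
opening: 0.0414
```

Request:
jog_arm:
  steps:
    - [0.55, -0.002, 0, 0, 0, 0, 0]
    - [0.55, -0.004, 0, 0, 0, 0, 0]

```text
t: 6.95
tool_pos: [0.4672, -0.1886, 0.0303]
orientation: [0.056, -3.137, -0.001]
force: [-1.3, 0.5, 1.9]
opening: 0.0418
```

Request:
jog_arm:
  steps:
    - [0.55, -0.001, 0, 0, 0, 0, 0]
    - [0.55, -0.002, 0, 0, 0, 0, 0]

```text
t: 7.2
tool_pos: [0.4686, -0.1885, 0.0302]
orientation: [0.056, -3.136, -0.001]
force: [-8.9, -0.3, 5.7]
opening: 0.0415
```

Request:
jog_arm:
  steps:
    - [0.55, -0.001, 0, 0, 0, 0, 0]
    - [0.55, -0.001, 0, 0, 0, 0, 0]

```text
t: 7.45
tool_pos: [0.4686, -0.1885, 0.0301]
orientation: [0.056, -3.133, -0.001]
force: [-7.1, -0.9, 6.5]
opening: 0.0419
```

Request:
jog_arm:
  steps:
    - [0.55, 0.01, 0, 0, 0, 0, 0]
    - [0.55, 0.04, 0, 0, 0, 0, 0]
    - [0.55, 0.05, 0, 0, 0, 0, 0]
    - [0.55, 0.05, 0, -0.05, 0, 0, 0]
    - [1, 0.05, 0, -0.09, 0, 0, 0]

```text
t: 8.07
tool_pos: [0.4194, -0.1905, 0.122]
orientation: [0.056, -3.134, -0.001]
force: [0.3, -1.0, 0.2]
opening: 0.0358
```

```bash
python3 -c "
from h import *
go(10,-185,100,0)
s,d=wrist();save(d['image'],'w5.png')
d=robot.read_camera('scene');save(d['image'],'s5.png',(230,190,370,310),5)
go(10,-185,100,0)
"
```

```text
t 8.07 jig [-64.  -97.3 122. ] f [ 0.32 -1.04  0.17] open 0.0358
shift [-0.0741 -0.0877  0.0214] turn [-0.0046 -0.0059  1.5714]
t 8.18 jig [-60.8 -99.2 126. ] f [ 0.79 -1.45  0.35] open 0.0285
shift [-0.0707 -0.0857  0.0264] turn [-0.0026  0.0037  1.5717]
```

View pics/w5.png

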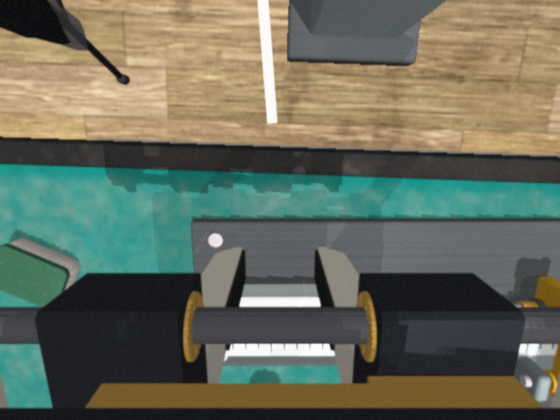

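Request:
jog_arm:
  steps:
    - [1, -0.02, -0.02, 0, 0, 0, 0.18]
    - [1, -0.03, -0.04, 0, 0, 0, 0.36]
    - [1, -0.05, -0.06, 0, 0, 0, 0.54]
    - [1, -0.06, -0.08, 0, 0, 0, 0.72]
    - [1, -0.071, -0.086, 0, 0, 0, 0.9]

```text
t: 8.8
tool_pos: [0.4971, -0.2767, 0.1256]
orientation: [1.325, 2.846, -0.005]
force: [-0.2, -0.0, -0.3]
opening: 0.0009
```

```bash
python3 -c "
from h import *
go(10,-185,100,0)"
```

```text
t 8.8 jig [  10.6 -186.1  125.6] f [-0.15 -0.04 -0.34] open 0.0009
shift [0.0014 0.0002 0.0256] turn [-6.000e-04  4.000e-03  6.648e-01]
```

Request:
jog_arm:
  steps:
    - [1, 0, 0, 0, 0, 0, 0.18]
    - [1, 0, 0, 0, 0, 0, 0.36]
    - [1, 0, 0, 0, 0, 0.004, 0.54]
    - [1, 0, 0, 0, 0, 0.004, 0.665]
    - [1, 0, 0, 0, 0, 0.004, 0.665]

```text
t: 9.43
tool_pos: [0.4971, -0.2765, 0.1249]
orientation: [-2.181, -2.26, 0.001]
force: [0.4, 0.6, -0.3]
opening: 0.0009
```

```bash
python3 -c "
from h import *
go(10,-185,30,0)
s,d=wrist();save(d['image'],'w6.png')
import pickle;pickle.dump(d,open('d6.pkl','wb'))
go(10,-185,30,0)
"
```

```text
t 9.43 jig [  10.6 -186.   124.9] f [ 0.39  0.58 -0.3 ] open 0.0009
shift [ 0.001  -0.0005  0.0949] turn [-0.0008 -0.0002  0.0005]
t 9.47 jig [  10.6 -186.   125. ] f [-0.95 -0.19  0.32] open 0.0009
shift [ 0.001  -0.0005  0.095 ] turn [-0.0008 -0.0002  0.0025]
```

View pics/w6.png

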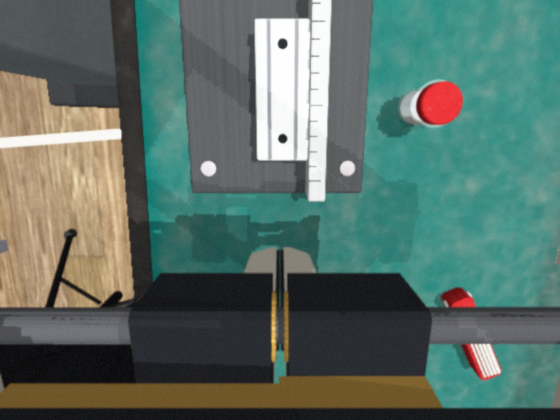

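```bash
python3 -c "
from h import *
import pickle;d=pickle.load(open('d6.pkl','rb'))
for n,p,z in [('barNL',(258,161),.034),('barNR',(308,160),.034),('barFL',(256,19),.034),('fenceN',(309,200),.04),('bed R',(361,191),.01),('bed L',(194,191),.01)]: print(n,jigpos(onz(d,*p,z)))
save(d['image'],'w6z.png',(240,0,340,210),3)
"
```

```text
barNL [  -4.58726341 -140.8340237    34.        ]
barNR [  30.52725493 -140.12032491   34.        ]
barFL [ -4.43584712 -51.10309189  34.        ]
fenceN [  31.35254921 -167.52801056   40.        ]
bed R [  74.80954199 -166.91592212   10.        ]
bed L [ -57.07210872 -166.99667047   10.        ]
```

View pics/w6z.png

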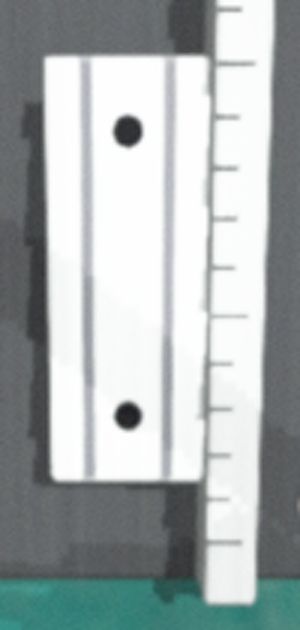

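Request:
jog_arm:
  steps:
    - [1, 0.001, -0.001, 0.04, 0, 0, 0.001]
    - [1, 0.001, -0.001, 0.08, 0, 0, 0.001]
    - [1, 0.001, -0.001, 0.095, 0, 0, 0.001]
    - [1, 0.001, -0.001, 0.095, 0, 0, 0.001]

```text
t: 9.98
tool_pos: [0.4953, -0.2751, 0.0292]
orientation: [-2.177, -2.261, 0.001]
force: [-0.6, 0.2, 0.1]
opening: 0.0006
```

Request:
jog_arm:
  steps:
    - [1, 0.01, 0, 0, 0, 0, 0]
    - [1, 0.018, 0, 0, 0, 0, 0]
    - [1, 0.024, 0, 0, 0, 0, 0]
    - [1, 0.028, 0, 0, 0, 0, 0]

```text
t: 10.48
tool_pos: [0.4946, -0.2467, 0.0298]
orientation: [-2.177, -2.262, 0.001]
force: [0.1, 0.6, 0.6]
opening: 0.0005
```

```bash
python3 -c "
from h import *
go(10,-140,30,0)"
```

```text
t 10.47 jig [   9.1 -156.1   29.8] f [0.14 0.56 0.55] open 0.0005
shift [ 0.0161  0.0009 -0.0002] turn [-0.0018 -0.001   0.0033]
```

Request:
jog_arm:
  steps:
    - [1, 0.005, 0.001, 0, -0.002, -0.001, 0.003]
    - [1, 0.01, 0.001, 0, -0.002, -0.001, 0.003]
    - [1, 0.016, 0.001, 0, -0.002, -0.001, 0.003]
    - [1, 0.022, 0.001, 0, -0.002, -0.001, 0.003]

```text
t: 10.98
tool_pos: [0.4949, -0.2246, 0.03]
orientation: [2.182, 2.259, 0.0]
force: [0.2, -1.9, 1.8]
opening: 0.0008
```

```bash
python3 -c "
from h import *
go(10,-25,30,0)
s,d=wrist();save(d['image'],'w7.png')"
```

```text
t 10.97 jig [  10.2 -134.    30. ] f [ 0.18 -1.86  1.82] open 0.0008
shift [ 1.09e-01 -2.00e-04 -1.00e-04] turn [0.0005 0.0004 0.0002]
```

View pics/w7.png

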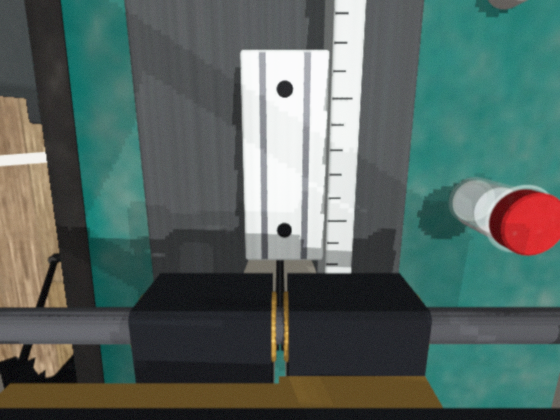

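Request:
jog_arm:
  steps:
    - [1, 0.006, 0, 0, 0, 0, 0]
    - [1, 0.013, 0, 0, 0, 0, 0]
    - [1, 0.02, 0.0002, 0, 0, 0, 0]
    - [1, 0.027, 0.0003, 0, 0, 0, 0]
    - [1, 0.034, 0.0003, 0, 0, 0, 0]

```text
t: 11.65
tool_pos: [0.4937, -0.1895, 0.0299]
orientation: [2.182, 2.26, -0.0]
force: [-1.7, -2.9, 1.7]
opening: 0.0004
```

Request:
jog_arm:
  steps:
    - [1, 0.006, 0, 0, 0, 0, 0]
    - [1, 0.012, 0, 0, 0, 0, 0]
    - [1, 0.018, 0.0002, 0, 0, 0, 0]
    - [1, 0.024, 0.0003, 0, 0, 0, 0]
    - [1, 0.03, 0.0003, 0, 0, 0, 0]

```text
t: 12.28
tool_pos: [0.4928, -0.1591, 0.0298]
orientation: [-2.182, -2.26, 0.0]
force: [-2.1, -3.3, 1.5]
opening: 0.0001
```

```bash
python3 -c "
from h import *
go(10,-25,30,0)
s,d=wrist();save(d['image'],'w8.png')"
```

```text
t 12.28 jig [ 10.4 -68.5  29.8] f [-2.08 -3.28  1.47] open 0.0001
shift [ 0.0435 -0.0004 -0.0002] turn [-0.0003  0.      0.0004]
```

View pics/w8.png

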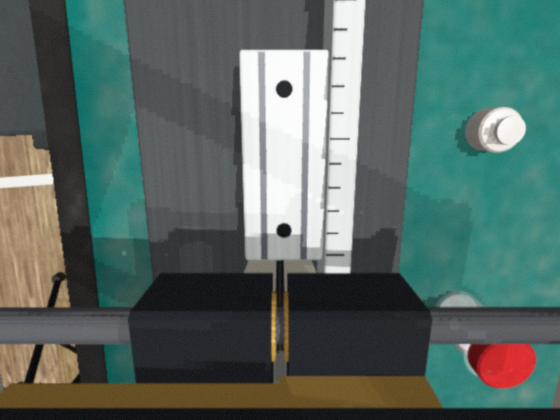

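Request:
jog_arm:
  steps:
    - [1, 0.006, 0, 0, 0, 0, 0]
    - [1, 0.012, 0, 0, 0, 0, 0]
    - [1, 0.018, 0, 0, 0, 0, 0]
    - [1, 0.024, 0, 0, 0, 0, 0]
    - [1, 0.03, 0, 0, 0, 0, 0]

```text
t: 12.95
tool_pos: [0.4918, -0.1279, 0.0297]
orientation: [-2.181, -2.26, -0.001]
force: [0.6, -1.9, 1.4]
opening: 0.001
```

```bash
python3 -c "
from h import *
go(10,-25,30,0)
s,d=wrist();save(d['image'],'w9.png',(220,0,380,270),3)
import pickle;pickle.dump(d,open('d9.pkl','wb'))"
```

```text
t 12.95 jig [ 10.5 -37.3  29.7] f [ 0.61 -1.95  1.37] open 0.001
shift [ 0.0123 -0.0005 -0.0003] turn [-0.0001 -0.0007  0.0006]
```

View pics/w9.png

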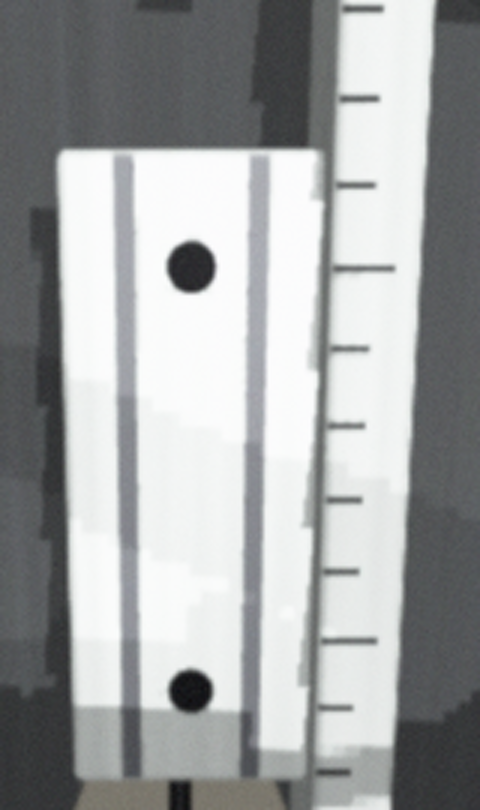

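```bash
python3 -c "
from h import *
import pickle;d=pickle.load(open('d9.pkl','rb'))
cv=lambda u,v:((u+.5)/3-.5+220,(v+.5)/3-.5)
for n,p,z in [('bar far R',(323,150),.034),('bar near R',(308,775),.034),('far L',(58,150),.034),('near L',(76,775),.034),('fence',(336.5,150),.04),('fence',(317,775),.04),('fence foot',(310,140),.01)]: print(n,jigpos(onz(d,*cv(*p),z)).round(1))
s=robot.read_state();print(s['t'])
"
```

```text
bar far R [29.4 61.7 34. ]
bar near R [ 30.3 -26.3  34. ]
far L [-5.4 61.7 34. ]
near L [ -5.3 -26.3  34. ]
fence [30.4 60.6 40. ]
fence [ 30.8 -23.9  40. ]
fence foot [30.4 67.7 10. ]
13.0
```

Request:
jog_arm:
  steps:
    - [1, 0.004, 0, 0, 0, 0, 0]
    - [1, 0.008, 0, 0, 0, 0, 0]

```text
t: 13.25
tool_pos: [0.4915, -0.119, 0.0297]
orientation: [-2.181, -2.26, -0.001]
force: [0.1, -1.3, 2.0]
opening: 0.0004
```

Request:
jog_arm:
  steps:
    - [1, -0.004, 0, 0, 0, 0, 0]
    - [1, -0.025, 0, 0, 0, 0, 0]
    - [1, -0.03, 0, -0.03, 0, 0, 0]
    - [1, -0.03, 0, -0.09, 0, 0, 0]
    - [0.55, -0.03, -0.03, -0.095, 0, 0, -0.1]

```text
t: 13.88
tool_pos: [0.4664, -0.1518, 0.1302]
orientation: [2.058, 2.363, 0.006]
force: [1.0, -0.0, 0.3]
opening: 0.0065
```

```bash
python3 -c "
from h import *
go(-50,24,120,np.pi/2)
s,d=wrist();save(d['image'],'w10.png')
"
```

```text
t 13.88 jig [-15.7 -60.3 130.2] f [ 1.01 -0.01  0.29] open 0.0065
shift [ 0.0874 -0.0255  0.0097] turn [ 0.0043  0.0087 -1.4679]
```

View pics/w10.png

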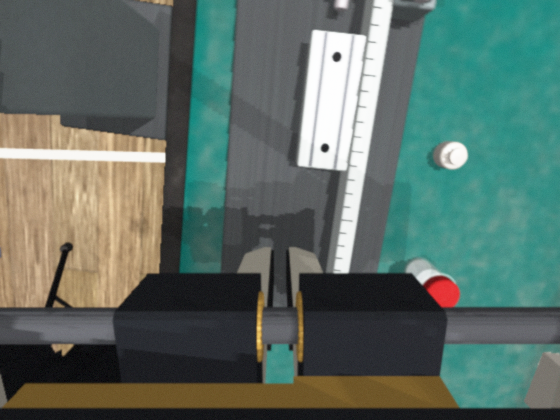

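Request:
jog_arm:
  steps:
    - [0.55, 0.02, -0.015, 0.005, 0, 0.005, -0.18]
    - [0.55, 0.04, -0.0255, 0.01, 0, 0.008, -0.36]
    - [0.55, 0.06, -0.0255, 0.01, 0, 0.008, -0.54]
    - [0.55, 0.08, -0.0255, 0.01, 0, 0.008, -0.72]
    - [0.55, 0.0874, -0.0255, 0.01, 0, 0.008, -0.9]

```text
t: 14.55
tool_pos: [0.4234, -0.0673, 0.1169]
orientation: [-0.807, -3.031, -0.009]
force: [0.9, -0.6, -0.7]
opening: 0.0416
```

```bash
python3 -c "
from h import *
go(-50,24,120,np.pi/2)
"
```

```text
t 14.55 jig [-55.7  25.6 116.9] f [ 0.93 -0.61 -0.67] open 0.0416
shift [-0.0057  0.0016 -0.0031] turn [ 0.0059 -0.0045 -0.5554]
```

Request:
jog_arm:
  steps:
    - [0.55, 0, 0.0016, 0, 0.003, -0.004, -0.18]
    - [0.55, 0, 0.0016, 0, 0.003, -0.004, -0.36]
    - [0.55, 0, 0.0016, 0, 0.004, -0.004, -0.555]
    - [0.55, 0, 0.0016, 0, 0.004, -0.004, -0.555]
    - [0.55, 0, 0.0016, 0, 0.004, -0.004, -0.555]

```text
t: 15.18
tool_pos: [0.424, -0.0659, 0.1167]
orientation: [0.047, -3.141, -0.004]
force: [-0.2, -0.5, -0.9]
opening: 0.0418
```

```bash
python3 -c "
from h import *
go(-45,22,30,np.pi/2)
s,d=wrist();save(d['image'],'w11.png')
go(-45,22,30,np.pi/2)
"
```

```text
t 15.18 jig [-55.1  27.  116.7] f [-0.2  -0.47 -0.86] open 0.0418
shift [-0.0101 -0.0052  0.0867] turn [ 0.0022 -0.0004 -0.0046]
t 15.22 jig [-55.   27.  116.8] f [ 0.03 -0.35  0.51] open 0.0417
shift [-0.01   -0.0052  0.0868] turn [ 0.0022 -0.0002 -0.0041]
```

View pics/w11.png

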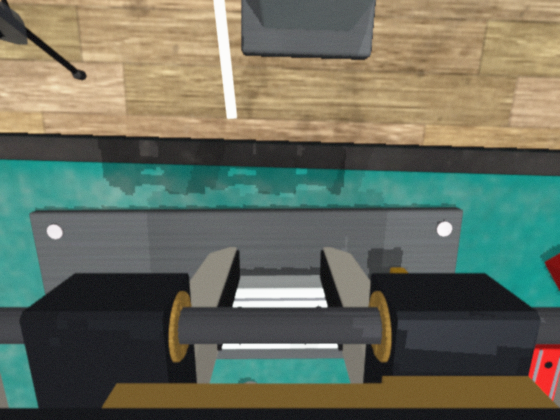

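Request:
jog_arm:
  steps:
    - [0.55, 0, -0.004, 0.04, 0.002, 0, -0.004]
    - [0.55, -0.005, -0.004, 0.08, 0.002, 0, -0.004]
    - [0.55, -0.012, -0.004, 0.087, 0.002, 0, -0.004]
    - [0.55, -0.024, -0.004, 0.087, 0.002, 0, -0.004]
    - [0.55, -0.034, -0.004, 0.087, 0.002, 0, -0.004]

```text
t: 15.85
tool_pos: [0.4607, -0.069, 0.0317]
orientation: [-0.054, 3.138, -0.001]
force: [-0.0, -0.0, 0.0]
opening: 0.0418
```

```bash
python3 -c "
from h import *
go(-14.5,22,30,np.pi/2)
"
```

```text
t 15.85 jig [-18.6  22.6  31.7] f [-0.01 -0.04  0.05] open 0.0418
shift [-0.004  -0.0006  0.0017] turn [-0.0007  0.0028 -0.0005]
```

Request:
jog_arm:
  steps:
    - [0.55, -0.001, 0, 0, 0, 0, 0]
    - [0.55, -0.002, 0, 0, 0, 0, 0]
    - [0.55, -0.003, 0, 0, 0, 0, 0]

```text
t: 16.23
tool_pos: [0.4637, -0.0689, 0.032]
orientation: [-0.054, 3.138, -0.001]
force: [0.0, 1.1, 0.9]
opening: 0.0422
```

Request:
jog_arm:
  steps:
    - [0.55, -0.001, 0, 0, 0, 0, 0]
    - [0.55, -0.002, 0, 0, 0, 0, 0]

```text
t: 16.48
tool_pos: [0.4641, -0.0688, 0.0316]
orientation: [0.054, -3.141, 0.001]
force: [-9.1, -1.2, 7.4]
opening: 0.042
```

Request:
jog_arm:
  steps:
    - [0.55, -0.001, 0, 0, 0, 0, 0]
    - [0.55, -0.001, 0, 0, 0, 0, 0]

```text
t: 16.73
tool_pos: [0.4641, -0.0688, 0.0314]
orientation: [0.055, -3.139, 0.001]
force: [-5.5, -0.9, 4.7]
opening: 0.0419
```

Request:
jog_arm:
  steps:
    - [0.55, 0.006, 0, 0, 0, 0, 0]
    - [0.55, 0.03, 0, 0, 0, 0, 0]
    - [0.55, 0.04, 0, -0.02, 0, 0, 0]
    - [1, 0.04, 0, -0.07, 0, 0, 0]
    - [1, 0.035, -0.02, -0.09, 0, 0, 0.1]

```text
t: 17.35
tool_pos: [0.4313, -0.0899, 0.1244]
orientation: [0.103, 3.138, -0.002]
force: [1.2, -0.9, 0.0]
opening: 0.0267
```

```bash
python3 -c "
from h import *
go(10,-70,120,0)
"
```

```text
t 17.35 jig [-48.6   2.8 124.4] f [ 1.15 -0.86  0.02] open 0.0267
shift [-0.0656 -0.0666  0.0046] turn [6.0000e-04 2.7000e-03 1.4703e+00]
```

Request:
jog_arm:
  steps:
    - [1, -0.01, -0.02, 0.003, 0, 0.003, 0.18]
    - [1, -0.025, -0.04, 0.003, 0, 0.003, 0.36]
    - [1, -0.045, -0.06, 0.003, 0, 0.003, 0.54]
    - [1, -0.06, -0.067, 0.003, 0, 0.003, 0.72]
    - [1, -0.0656, -0.067, 0.003, 0, 0.003, 0.9]

```text
t: 17.98
tool_pos: [0.493, -0.1618, 0.1216]
orientation: [1.468, 2.777, 0.0]
force: [0.2, -0.2, -1.1]
opening: 0.0009
```

```bash
python3 -c "
from h import *
go(10,-70,120,0)
"
```

```text
t 17.98 jig [ 10.5 -71.2 121.6] f [ 0.18 -0.23 -1.09] open 0.0009
shift [0.0013 0.0002 0.0016] turn [4.000e-04 3.000e-04 5.634e-01]
```

Request:
jog_arm:
  steps:
    - [1, 0.001, 0, 0, 0, 0, 0.18]
    - [1, 0.001, 0, 0, 0, 0, 0.36]
    - [1, 0.001, 0, 0, 0, 0, 0.5]
    - [1, 0.001, 0, 0, 0, 0, 0.563]
    - [1, 0.001, 0, 0, 0, 0, 0.563]

```text
t: 18.6
tool_pos: [0.4923, -0.1609, 0.1216]
orientation: [2.181, 2.26, 0.001]
force: [-0.1, -0.6, 0.5]
opening: 0.0005
```

```bash
python3 -c "
from h import *
go(10,-50,30,0)
s,d=wrist();save(d['image'],'w12.png',(220,0,380,200),4)
import pickle;pickle.dump(d,open('d12.pkl','wb'))
"
```

```text
t 18.6 jig [  9.9 -70.3 121.6] f [-0.13 -0.63  0.5 ] open 0.0005
shift [0.0203 0.     0.0916] turn [0.0009 0.0002 0.0007]
```

View pics/w12.png

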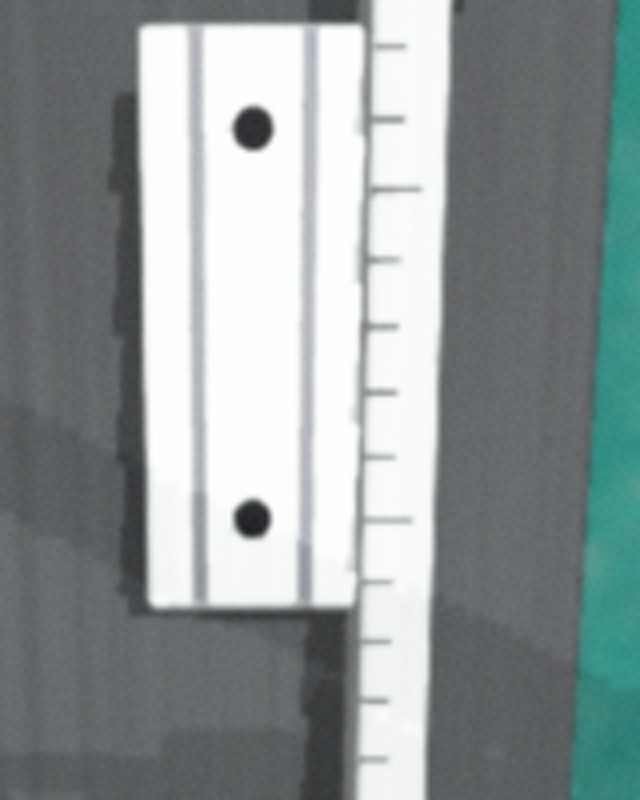

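```bash
python3 -c "
from h import *
import pickle;d=pickle.load(open('d12.pkl','rb'))
cv=lambda u,v:((u+.5)/4-.5+220,(v+.5)/4-.5)
for n,p,z in [('bar far R',(364,26),.034),('bar near R',(354,606),.034),('far L',(139,26),.034),('near L',(149,606),.034),('fence',(370,26),.04),('fence',(358,606),.04)]: print(n,jigpos(onz(d,*cv(*p),z)).round(2))
"
```

```text
bar far R [29.24 70.84 34.  ]
bar near R [ 29.64 -18.08  34.  ]
far L [-5.71 70.83 34.  ]
near L [ -5.62 -18.09  34.  ]
fence [29.67 69.09 40.  ]
fence [ 29.81 -17.6   40.  ]
```

Request:
jog_arm:
  steps:
    - [1, 0.015, -0.001, 0.04, 0, 0, 0]
    - [1, 0.02, -0.001, 0.08, 0, 0, 0]
    - [1, 0.02, -0.001, 0.0916, 0, 0, 0]
    - [1, 0.026, -0.001, 0.0916, 0, 0, 0]
    - [1, 0.032, -0.001, 0.0916, 0, 0, 0]

```text
t: 19.27
tool_pos: [0.4916, -0.1293, 0.0318]
orientation: [2.178, 2.259, 0.003]
force: [-0.0, -0.1, -0.1]
opening: 0.0003
```

Request:
jog_arm:
  steps:
    - [1, 0.0, 0, 0, 0, 0, 0]
    - [1, 0.0, 0, 0, 0, 0, 0]

```text
t: 19.52
tool_pos: [0.4927, -0.1297, 0.0331]
orientation: [2.176, 2.258, 0.004]
force: [0.4, -0.4, 0.8]
opening: 0.0008
```

```bash
python3 -c "
from h import *
go(9.5,-30,30,0)
"
```

```text
t 19.52 jig [ 11.3 -39.1  33.1] f [ 0.42 -0.37  0.8 ] open 0.0008
shift [ 0.0091 -0.0018  0.0031] turn [0.0056 0.0022 0.0021]
```

Request:
jog_arm:
  steps:
    - [1, 0.001, -0.002, 0.003, 0.0056, 0.0022, 0.002]
    - [1, 0.003, -0.002, 0.003, 0.0056, 0.0022, 0.002]
    - [1, 0.005, -0.002, 0.003, 0.0056, 0.0022, 0.002]

```text
t: 19.9
tool_pos: [0.4904, -0.1247, 0.03]
orientation: [-2.182, -2.259, 0.0]
force: [0.1, -0.6, 0.1]
opening: 0.0007
```

```bash
python3 -c "
from h import *
go(9.5,-30,30,0)
"
```

```text
t 19.9 jig [  9.2 -34.   30. ] f [ 0.09 -0.56  0.12] open 0.0007
shift [ 0.004   0.0003 -0.    ] turn [-0.0003 -0.0001 -0.0001]
```

Request:
jog_arm:
  steps:
    - [1, 0.003, 0, 0, 0, 0, 0]
    - [1, 0.006, 0, 0, 0, 0, 0]
    - [1, 0.009, 0.0002, 0, 0, 0, 0]
    - [1, 0.011, 0.0003, 0, 0, 0, 0]

```text
t: 20.4
tool_pos: [0.49, -0.1136, 0.0299]
orientation: [-2.182, -2.259, 0.001]
force: [-1.3, -1.9, 0.2]
opening: 0.0003
```

```bash
python3 -c "
from h import *
go(9.5,-20,30,0)
s,d=wrist();save(d['image'],'w13.png',(220,0,380,270),3)
"
```

```text
t 20.4 jig [  9.2 -23.   29.9] f [-1.28 -1.86  0.16] open 0.0003
shift [ 0.003   0.0003 -0.0001] turn [-0.0009  0.0002  0.0001]
```

View pics/w13.png

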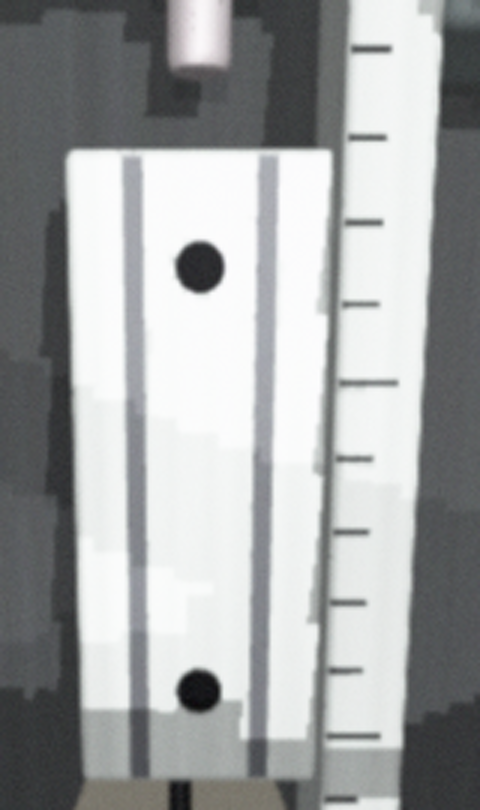

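```bash
python3 -c "
from h import *
s,d=wrist()
cv=lambda u,v:((u+.5)/3-.5+220,(v+.5)/3-.5)
for n,p,z in [('bar far R',(332,151),.034),('bar near R',(315,775),.034),('far L',(67,151),.034),('near L',(84,775),.034),('fence',(343,151),.04),('fence',(325,775),.04),('nose tip top',(200,66),.0265),('nose tip axis',(200,75),.022)]: print(n,jigpos(onz(d,*cv(*p),z)).round(2))
print(s['t'],s['force'])
"
```

```text
bar far R [29.47 76.13 34.  ]
bar near R [ 30.18 -11.82  34.  ]
far L [-5.4  76.15 34.  ]
near L [ -5.28 -11.85  34.  ]
fence [30.05 75.01 40.  ]
fence [30.82 -9.37 40.  ]
nose tip top [12.17 88.14 26.5 ]
nose tip axis [12.25 88.16 22.  ]
20.45 [-1.56315642 -1.56847846  0.23965818]
```

Request:
jog_arm:
  steps:
    - [1, 0.002, 0, 0, 0, 0, 0]
    - [1, 0.004, 0, 0, 0, 0, 0]
    - [1, 0.006, 0.0001, 0, 0, 0, 0]
    - [1, 0.008, 0.0002, 0, 0, 0, 0]

```text
t: 21.0
tool_pos: [0.49, -0.1055, 0.0299]
orientation: [-2.182, -2.259, 0.001]
force: [-1.8, -1.8, 0.5]
opening: 0.0004
```

Request:
jog_arm:
  steps:
    - [1, 0.001, 0, 0, 0, 0, 0]
    - [1, 0.002, 0, 0, 0, 0, 0]

```text
t: 21.25
tool_pos: [0.4899, -0.1034, 0.0299]
orientation: [-2.182, -2.26, 0.001]
force: [-0.7, -2.5, -0.1]
opening: 0.0002
```

Request:
jog_arm:
  steps:
    - [1, 0.001, 0, 0, 0, 0, 0]

```text
t: 21.38
tool_pos: [0.4899, -0.1023, 0.0299]
orientation: [-2.182, -2.26, 0.001]
force: [-0.6, -2.1, 0.8]
opening: 0.0005
```

Request:
jog_arm:
  steps:
    - [1, 0.001, 0, 0, 0, 0, 0]

```text
t: 21.5
tool_pos: [0.4898, -0.1014, 0.0299]
orientation: [-2.182, -2.26, 0.001]
force: [-0.3, -4.1, 0.0]
opening: 0.0002
```

```bash
python3 -c "
from h import *
go(9.5,-11,30,0)
"
```

```text
t 21.5 jig [  9.5 -10.8  29.9] f [-0.32 -4.07  0.05] open 0.0002
shift [-0.0002  0.     -0.0001] turn [-0.0008  0.0003  0.0001]
```

Request:
jog_arm:
  steps:
    - [1, 0.0005, 0, 0, 0, 0, 0]
    - [1, 0.0005, 0, 0, 0, 0, 0]

```text
t: 21.75
tool_pos: [0.4898, -0.1011, 0.0299]
orientation: [-2.182, -2.26, 0.002]
force: [-2.1, -5.0, -0.2]
opening: 0.0004
```

Request:
jog_arm:
  steps:
    - [1, 0.0005, 0, 0, 0, 0, 0]
    - [1, 0.001, 0, 0, 0, 0, 0]

```text
t: 22.0
tool_pos: [0.4898, -0.1004, 0.0299]
orientation: [2.182, 2.26, -0.002]
force: [-1.2, -6.5, -0.6]
opening: 0.0002
```

Request:
jog_arm:
  steps:
    - [1, 0.0004, 0, 0, 0, 0, 0]
    - [1, 0.0008, 0, 0, 0, 0, 0]

```text
t: 22.25
tool_pos: [0.4898, -0.1001, 0.03]
orientation: [2.182, 2.259, -0.003]
force: [-2.2, -7.1, -0.8]
opening: 0.0001
```

```bash
python3 -c "
from h import *
go(9.5,-11,30,0)
"
```

```text
t 22.25 jig [ 9.5 -9.5 30. ] f [-2.24 -7.07 -0.85] open 0.0001
shift [-0.0015  0.     -0.    ] turn [-0.0007  0.0019 -0.    ]
```

Request:
jog_arm:
  steps:
    - [1, 0.0009, 0, 0, 0, 0, 0]
    - [1, 0.0009, 0, 0, 0, 0, 0]
    - [1, 0.0009, 0, 0, 0, 0, 0]
    - [1, 0.0009, 0, 0, 0, 0, 0]
    - [1, 0.0009, 0, 0, 0, 0, 0]

```text
t: 22.88
tool_pos: [0.4898, -0.0998, 0.03]
orientation: [2.181, 2.258, -0.004]
force: [-1.5, -7.4, -0.3]
opening: 0.0004
```

```bash
python3 -c "
from h import *
go(9.5,-11,30,0)
"
```

```text
t 22.88 jig [ 9.5 -9.2 30. ] f [-1.53 -7.41 -0.27] open 0.0004
shift [-0.0018  0.      0.    ] turn [-0.0006  0.0029 -0.0001]
```

Request:
jog_arm:
  steps:
    - [1, 0.0009, 0, 0, 0, 0, 0]
    - [1, 0.0009, 0, 0, 0, 0, 0]
    - [1, 0.0009, 0, 0, 0, 0, 0]
    - [1, 0.0009, 0, 0, 0, 0, 0]
    - [1, 0.0009, 0, 0, 0, 0, 0]

```text
t: 23.5
tool_pos: [0.4898, -0.0996, 0.0301]
orientation: [2.181, 2.258, -0.005]
force: [-1.5, -7.0, 0.0]
opening: 0.0003
```

Request:
jog_arm:
  steps:
    - [1, 0.0007, 0, 0, 0, 0, 0]
    - [1, 0.0007, 0, 0, 0, 0, 0]
    - [1, 0.0007, 0, 0, 0, 0, 0]
    - [1, 0.0007, 0, 0, 0, 0, 0]
    - [1, 0.0007, 0, 0, 0, 0, 0]

```text
t: 24.12
tool_pos: [0.4898, -0.0996, 0.0302]
orientation: [2.18, 2.257, -0.006]
force: [-1.2, -7.4, -0.5]
opening: 0.0004
```

```bash
python3 -c "
from h import *
go(9.5,-11,30,0)
s,d=wrist();save(d['image'],'w14.png',(220,0,380,270),3)
"
```

```text
t 24.12 jig [ 9.5 -9.  30.2] f [-1.21 -7.43 -0.52] open 0.0004
shift [-0.002  -0.      0.0002] turn [-0.0005  0.0051 -0.0003]
```

View pics/w14.png

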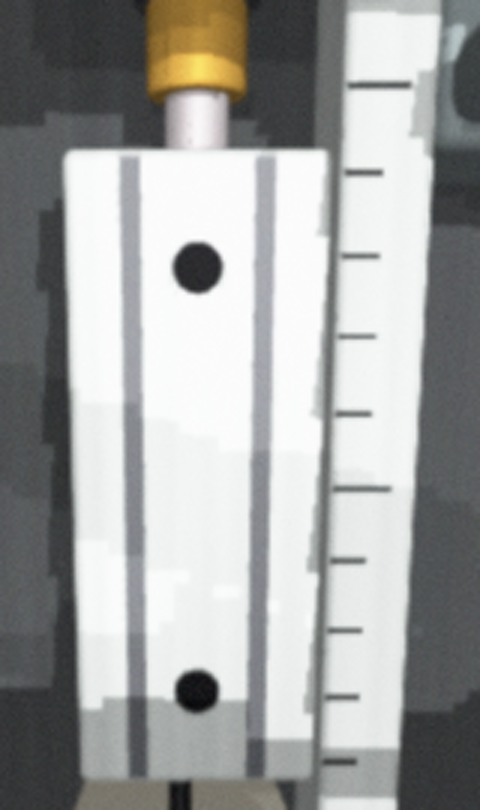

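Request:
jog_arm:
  steps:
    - [1, 0.0011, 0, 0, 0, 0, 0]
    - [1, 0.0011, 0, 0, 0, 0, 0]
    - [1, 0.0011, 0, 0, 0, 0, 0]
    - [1, 0.0011, 0, 0, 0, 0, 0]
    - [1, 0.0011, 0, 0, 0, 0, 0]

```text
t: 24.8
tool_pos: [0.4898, -0.0993, 0.0303]
orientation: [2.18, 2.256, -0.007]
force: [-1.5, -8.4, 0.1]
opening: 0.0006
```

Request:
jog_arm:
  steps:
    - [1, 0.0009, 0, 0, 0, 0, 0]
    - [1, 0.0009, 0, 0, 0, 0, 0]
    - [1, 0.0009, 0, 0, 0, 0, 0]
    - [1, 0.0009, 0, 0, 0, 0, 0]
    - [1, 0.0009, 0, 0, 0, 0, 0]

```text
t: 25.42
tool_pos: [0.4898, -0.0993, 0.0304]
orientation: [2.179, 2.255, -0.009]
force: [-1.1, -8.4, -0.8]
opening: 0.0005
```

Request:
jog_arm:
  steps:
    - [1, 0.0007, 0, 0, 0, 0, 0]
    - [1, 0.0005, 0, 0, 0, 0, 0]
    - [1, 0.0003, 0, 0, 0, 0, 0]
    - [1, 0.0001, 0, 0, 0, 0, 0]
    - [1, -0.0001, 0, 0, 0, 0, 0]

```text
t: 26.05
tool_pos: [0.4898, -0.0996, 0.0304]
orientation: [2.179, 2.255, -0.009]
force: [-0.9, -5.2, -1.0]
opening: 0.0
```

Request:
jog_arm:
  steps:
    - [1, -0.0001, 0, 0, 0, 0, 0]
    - [1, -0.0003, 0, 0, 0, 0, 0]
    - [1, -0.0005, 0, 0, 0, 0, 0]
    - [1, -0.0007, 0, 0, 0, 0, 0]
    - [1, -0.0009, 0, 0, 0, 0, 0]

```text
t: 26.68
tool_pos: [0.4898, -0.1003, 0.0303]
orientation: [2.179, 2.255, -0.009]
force: [-0.4, -2.8, -0.9]
opening: 0.0009
```

Request:
jog_arm:
  steps:
    - [1, -0.0002, 0, 0, 0, 0, 0]
    - [1, -0.0004, 0, 0, 0, 0, 0]
    - [1, -0.0006, 0, 0, 0, 0, 0]
    - [1, -0.0008, 0, 0, 0, 0, 0]
    - [1, -0.001, 0, 0, 0, 0, 0]

```text
t: 27.3
tool_pos: [0.4899, -0.1012, 0.0304]
orientation: [2.179, 2.255, -0.008]
force: [-0.6, -1.5, -1.3]
opening: 0.0005
```

Request:
jog_arm:
  steps:
    - [1, -0.0002, 0, 0, 0, 0, 0]
    - [1, -0.0004, 0, 0, 0, 0, 0]
    - [1, -0.0006, 0, 0, 0, 0, 0]
    - [1, -0.0008, 0, 0, 0, 0, 0]
    - [1, -0.001, 0, 0, 0, 0, 0]

```text
t: 27.92
tool_pos: [0.49, -0.1022, 0.0304]
orientation: [2.179, 2.255, -0.008]
force: [0.4, 0.4, -1.1]
opening: 0.0004
```

```bash
python3 -c "
from h import *
go(9.5,-20,30,0)
s,d=wrist();save(d['image'],'w15.png',(220,0,380,270),3)
"
```

```text
t 27.93 jig [  9.6 -11.5  30.4] f [ 0.41  0.44 -1.07] open 0.0004
shift [-0.0085 -0.0001  0.0004] turn [-0.      0.0075 -0.0006]
```

View pics/w15.png

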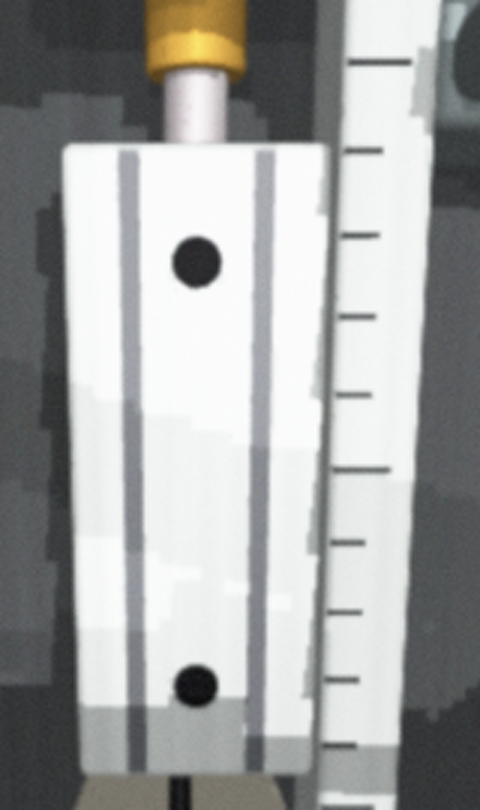

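Request:
jog_arm:
  steps:
    - [1, -0.001, 0, 0, 0, 0, 0]
    - [1, -0.004, 0, 0, 0, 0, 0]
    - [1, -0.015, 0, 0, 0, 0, 0]
    - [1, -0.03, 0, 0, 0, 0, 0]
    - [1, -0.035, 0, -0.02, 0, 0, 0]

```text
t: 28.6
tool_pos: [0.4898, -0.1382, 0.0493]
orientation: [2.183, 2.256, -0.011]
force: [0.5, -0.2, 1.1]
opening: 0.0006
```

Request:
jog_arm:
  steps:
    - [1, 0, 0, -0.05, 0, 0, 0]
    - [1, 0, 0, -0.09, 0, 0, 0]
    - [1, 0, 0, -0.09, 0, 0, 0]

```text
t: 28.98
tool_pos: [0.4927, -0.1397, 0.1437]
orientation: [2.179, 2.25, -0.006]
force: [0.9, 0.1, -0.4]
opening: 0.0006
```

```bash
python3 -c "
from h import *
go(9.5,-20,30,0)
s,d=wrist();save(d['image'],'w16.png',(200,0,440,210),3)
cv2.imwrite('pics/w16f.png',d['image'][:,:,::-1])
import pickle;pickle.dump(d,open('d16.pkl','wb'))
d=robot.read_camera('scene');save(d['image'],'s16.png',(230,190,370,310),5)
"
```

```text
t 28.98 jig [ 11.  -49.1 143.7] f [ 0.95  0.07 -0.36] open 0.0006
shift [ 0.0302 -0.002   0.1134] turn [ 0.0038  0.0097 -0.0024]
```

View pics/w16.png

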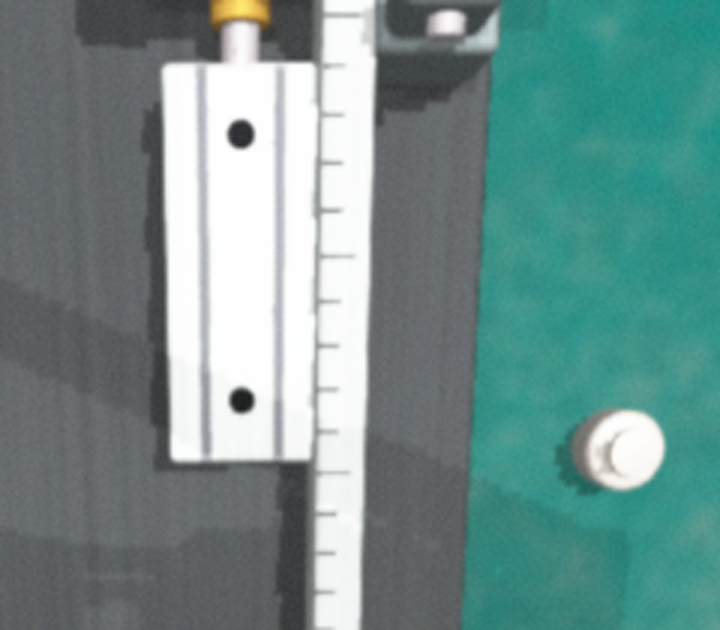

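View pics/s16.png

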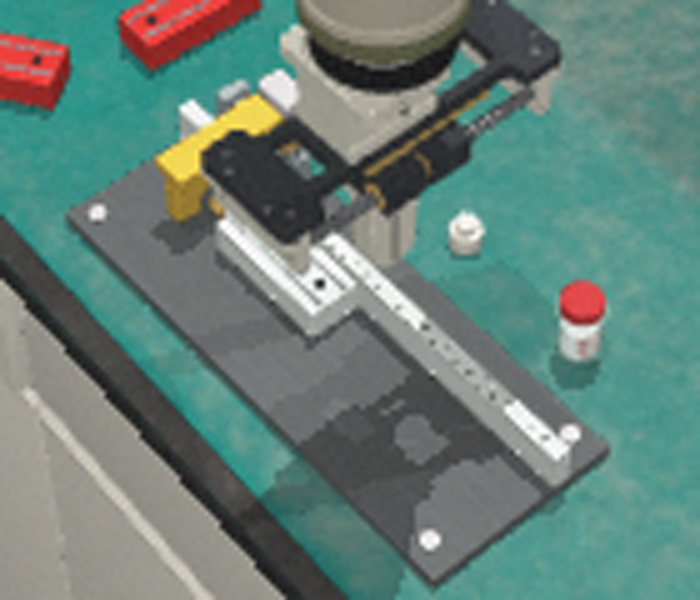

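```bash
python3 -c "
from h import *
import pickle;d=pickle.load(open('d16.pkl','rb'))
cv=lambda u,v:((u+.5)/3-.5+200,(v+.5)/3-.5)
for n,p,z in [('bar far R',(315.5,64),.034),('bar near R',(311,460),.034),('fence',(320,64),.04),('fence',(315,460),.04)]: print(n,jigpos(onz(d,*cv(*p),z)).round(2))
print(robot.close_job())
"
```

```text
bar far R [29.01 88.02 34.  ]
bar near R [29.39 -1.06 34.  ]
fence [29.59 86.54 40.  ]
fence [29.94 -0.5  40.  ]
the job is handed in; nothing more can be done
None
```

The job is done and handed in at about 29 s. The flag is fully down, and the bar rests against the spring nose and along the fence.

- **Flag:** I swung it over along its arc from behind and pressed it onto its solid stop. At about 16 N it no longer moved.
- **Bar to the fence:** I pressed the bar against the fence, pushed it along the track, and pressed it again just before the nose because a gap of 0.5 to 1 mm had shown.
- **Push on the nose:** The push on the bar was about 7 to 7.4 N for about 1.9 s, then 8.4 N for about the last 0.6 to 1.2 s. Sliding alone took about 2 N, so the nose carried roughly 5 to 6.5 N. The largest push I read on the bar near the nose was 8.4 N.
- **Easing off:** I backed off at about 0.2 mm per step until the force was about zero, then lifted clear.

**Last checks:**
- The final wrist picture shows the nose still meeting the bar's end.
- The measured gap to the fence was about 0.6 mm at the far end and 0.5 mm at the near end, so the bar is parallel to it. That is within the 2 mm calibration, but a true gap of a few tenths cannot be ruled out.
- During the hold, measured force and spring travel disagreed by about 1 N, about 5.2 N against 6.1 N. I pushed slightly further so that both came near 6 N.
- The weight and the red-capped vial stand where they were. I did not picture the black-capped vial or the fuse tin again at the end, but the arm did not go near either on the bench.

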